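# Turn out the potatoes and lift one with the tongs

### The job

Tip all three potatoes out of the little saucepan onto the white platter and stand the empty pan upright on the counter again, clear of the platter. Then take the kitchen tongs, close them on any one of the potatoes and lift it, and finish while still holding it in the tongs over the platter, at least 10 cm above the counter, with the other two left lying on the platter. Do not touch the potatoes with the robot's own fingers, and leave the other things on the counter undisturbed.

Things in the scene. Friction and masses are not known exactly. Their poses are not given: they have to be found in the camera images.
- pan: small aluminium saucepan, sides sloping outward: 84 mm across the base, 144 mm the rim, 45 mm high, walls 4 mm, 0.2 kg. Origin: centre of its underside; z up out of the mouth. A level round wooden handle, 16 mm thick, runs along its own -x, 66 to 196 mm from the pan's axis. The three potatoes lie in it; they roll out when it is tipped sideways some 75 degrees
- pan_grip (a point): point on the centre line of the pan's handle, 115 mm from the pan's axis (43 mm outside the rim), 40 mm above its base
- platter: round white serving platter, 224 mm across, floor 5 mm thick and flat out to 85 mm from the centre, then a low sloping rim whose edge is 12 mm high; 0.95 kg. Origin: centre of its underside
- tongs: steel kitchen tongs lying flat, sprung open, 0.115 kg. Origin: midway between the arms at the grip place, on the underside; x points to the jaws (70 to 115 mm ahead, 32 mm high, cupped), z up; hinge post, 22 mm thick, 90 mm behind. Arms: strips 7 to 25 mm above the underside; at the origin 62 mm wide over their flat outsides when open, parallel at 50 mm
- tongs_jaws (a point): point midway between the jaws, 94 mm ahead of the tongs' origin, 16 mm above their underside. Between their lips the jaws stand 75 mm apart when open (92 mm over their outsides), 58 mm when the grip place is squeezed to 54 mm, 29 mm when squeezed to 40 mm
- tongs_left (a joint): how far the left arm is squeezed in, rad: 0 open, 0.125 with the grip place 40 mm wide, 0.2 shut (the right arm moves alike). At the grip place the spring pushes back with 7 N (open) to 10 N (shut): squeezed to about 53 mm the tongs can be carried still open
- potato1: small firm potato, 38 mm across, 34 mm high, 25 to 50 g, slightly flattened; origin at its centre. Starts in the pan
- potato2: small firm potato, 40 mm across, 36 mm high, 25 to 50 g, slightly flattened; origin at its centre. Starts in the pan
- potato3: small firm potato, 42 mm across, 35 mm high, 25 to 50 g, slightly flattened; origin at its centre. Starts in the pan
- mug: blue mug, 80 mm across, 92 mm high; bystander, origin at its underside
- mill: turned dark wood pepper mill, 56 mm across, 175 mm high; bystander, origin at its underside
- oil: green glass oil bottle, 64 mm across, 210 mm high; bystander, origin at its underside
- jar: glass jar with steel lid, 80 mm across, 100 mm high; bystander, origin at its underside
- ramekin: small white ramekin, 72 mm across, 40 mm high; bystander, origin at its underside
- salt: little steel salt shaker, 48 mm across, 60 mm high; bystander, origin at its underside
- spoon: wooden spoon lying on the counter, about 250 mm long; bystander, origin at its underside
Things that resemble listed ones, but are neither listed nor needed, are in the scene too. There is more than one size of the platter; the one meant has the size given above.

How it is judged:
By the outcome, as a careful person would: the job done as asked, in the order asked, and still so for the second after the job is handed in, while the arm keeps its last pose, push and grip.
It also fails if it takes over 67 s, if anything falls off the work surface, if the arm or the gripper's body presses on something with over 40 N, if the wrist force passes 120 N, or if a joint passes its speed limit or range.

### The arm

A 6-joint arm with a two-finger parallel gripper is mounted at the origin on the work surface. World frame = base frame: x ahead of the robot, y to its left, z up, the work surface at z = 0. Lengths are in mm, angles in rad, forces in N, time in s.
With the tool pointing down it reaches from about 325 to 775 mm from the base axis. Payload 9.3 kg.
Tool frame: the origin (TCP) lies on the centre line of the jaws, within the pads' length; the fingertips stand 11 mm ahead of it and the grasp point (between the pads) lies 8 mm behind it; z points along the fingers, x is the direction in which the jaws open and shut, and the axes are right-handed (so a half turn about z gives the same grasp; the last joint's range is limited). The gripper opens to 85 mm and grips with 20 to 120 N. Pads are 22 mm wide; open, the fingers measure 114 mm over their backs; the gripper's body (76 mm by 85 mm) begins 54 mm behind the grasp point. The pads swing forward as they close: fully open they stand 13 mm farther back than shut.
Start: joints at [-0.153, 0.259, 0.021, 1.334, 0, 1.418], TCP at [549.997, -0.004, 218.679] pointing down, gripper open.
Joint ranges: [-3.04, 3.04], [-0.91, 1.82], [-1.04, 1.36], [-1.92, 1.95], [-1.52, 1.45], [-3.14, 3.14]. Speed limits (rad/s): [2.22, 2.22, 2.79, 3.14, 3.14, 3.14].

### API

Orientations are given as a unit quaternion [x, y, z, w].
In Python, from rig import get_obs, grab_frame, camera_params, close_job gives the robot as it stands.
- The arm moves only by the tool play_rows, never from a script. Its argument "moves" is one flat list of numbers, 7 for each row, row after row: the shift along the tool's x, y, z in cm, then the turn, a rotation vector about the tool's x, y, z in rad, then the closure, from 0 (fully open) to 1 (shut). A call has 1 to 12 rows; each row is the pose to reach, as a shift and turn from the pose commanded when the call began, along the tool's axes at that moment; what a row does not reach only later rows make up. A row lasts 1/12 s, in which the tool goes at most 41.7 mm and 7.16 degrees, less where a joint would pass 70% of its speed; a pose out of reach is approached as far as the arm can. A call with a gripper value outside its range is refused whole. The fingers move at their own pace and stop on an object; "squeeze" is the grip in N (left out, the last holds). Time passes only in rows, so rows that repeat a pose let the fingers close. It gives the time, the measured TCP pose, the force and the opening at its end, in the units of the state.
- get_obs(): the state, without advancing time (a new reading comes with each control period).
- grab_frame(name): name is "scene" or "side" or "wrist"; returns the picture (400x640x3 uint8, red, green, blue); there is no depth.
- camera_params(name): a dict with "fx", "fy", "cx", "cy" (pixels), "dist_coeffs" ([k1, k2, p1, p2, k3] as OpenCV has them; the pictures are not rectified), "pose" (4x4, takes a point from camera to world coordinates); the wrist camera has in their place "tool_from_camera" (4x4, takes a point from camera to tool coordinates, whose origin is the TCP and whose axes are the tool frame's). Camera axes: x right, y down, z forward; pixel columns grow to the right and rows downward; lengths in mm; the calibration is good to about 2 mm. A picture is of the moment at which its call begins: read the wrist's pose just before it. camera_params takes no time and is no camera call.
- close_job(): hands the job in, once; it reports no verdict.
The state is a dict: "time_s": time; "qpos": joint angles; "joint_vel": joint speeds; "tau": joint torques, N m; "ee_pos": TCP position; "ee_rot": TCP orientation; "force": force on the tool from outside, world axes, zero at the start; "moment": the same for the moment, N m; "width": opening from 0.0 (shut) to 1.0 (fully open).
Only numpy, scipy, OpenCV 4.12 (cv2) and the standard library are available. Lean on these libraries where they do the work, as an engineer would, in place of code of your own. Each camera call takes 0.05 s, during which the arm holds its last target. There are 200 camera calls.

## Working session

There is one attempt and no reset: what is moved stays moved. The work goes in short steps, Python scripts to look and compute and a tool call to move; the robot and the scene stay as the last step left them, time stands still between calls to the robot, and variables do not carry over. Pictures are saved under pics/ and viewed, about 8 in all and at most 12, crops included, and the job is handed in when it is done.

Besides the shell and the picture viewer there is one more tool, called by a JSON object that holds its "fn" and its "kwargs", one argument or row to a line. play_rows: Moves the arm, as the interface text tells. Its arguments: {"type":"object","properties":{"moves":{"type":"array"},"squeeze":{"type":"number"}},"required":["moves"]}

```bash
mkdir -p pics; ls
cat > h.py <<'E'
import numpy as np, cv2
from scipy.spatial.transform import Rotation as R
from rig import get_obs, grab_frame, camera_params, close_job
def cam(n,obs=None):
    p=camera_params(n)
    K=np.array([[p['fx'],0,p['cx']],[0,p['fy'],p['cy']],[0,0,1.]]);D=np.array(p['dist_coeffs'],float)
    if 'pose' in p: T=np.array(p['pose'],float)
    else:
        o=obs or get_obs();T=np.eye(4);T[:3,:3]=R.from_quat(o['ee_rot']).as_matrix();T[:3,3]=o['ee_pos'];T=T@np.array(p['tool_from_camera'])
    return K,D,T
def px2w(c,uv,z):
    K,D,T=c;u=cv2.undistortPoints(np.array(uv,float).reshape(-1,1,2),K,D)[:,0]
    d=np.c_[u,np.ones(len(u))]@T[:3,:3].T;o=T[:3,3];return o+d*((z-o[2])/d[:,2])[:,None]
def w2px(c,P):
    K,D,T=c;Ti=np.linalg.inv(T);return cv2.projectPoints(np.array(P,float).reshape(-1,1,3),cv2.Rodrigues(Ti[:3,:3])[0],Ti[:3,3],K,D)[0][:,0]
def save(n,im):cv2.imwrite(f'pics/{n}.png',im[...,::-1])
E
python3 - <<'E'
from h import *
print(get_obs())
a=grab_frame('scene');b=grab_frame('side');save('s0',a);save('d0',b)
for n in('scene','side'):
    K,D,T=cam(n);print(n,K[0,0],K[0,2],K[1,2],D,T.round(2).tolist())
print(camera_params('wrist'))
E
```

```text
pics
{'time_s': 0.0, 'qpos': array([-1.52588163e-01,  2.59175695e-01,  2.07681632e-02,  1.33372505e+00,
       -8.74581132e-06,  1.41818294e+00]), 'joint_vel': array([-0.00046096, -0.0001821 ,  0.00061019,  0.00101416, -0.00081948,
        0.00112621]), 'tau': array([-2.65873996e-04, -5.55637658e+01,  3.44536042e+01,  1.31759423e-02,
       -2.94380488e-04,  4.47349430e-05]), 'ee_pos': array([5.49693992e+02, 4.61593667e-02, 2.18077676e+02]), 'ee_rot': array([ 9.99999777e-01,  1.26152023e-05, -6.61029793e-04, -9.72397177e-05]), 'force': array([0.26430186, 0.20944632, 0.05228669]), 'moment': array([-0.03313915,  0.01538296,  0.06279386]), 'width': 1.0021984237651793}
scene 481.728609620293 326.18828709800107 199.1176850695158 [-0.11254896  0.          0.          0.          0.        ] [[-0.45, 0.74, -0.5, 1147.73], [0.89, 0.37, -0.27, 381.18], [-0.02, -0.57, -0.82, 1099.73], [0.0, 0.0, 0.0, 1.0]]
side 388.05674532068906 323.2039496200701 196.15303170709151 [0.02849807 0.         0.         0.         0.        ] [[0.92, -0.28, 0.29, 201.62], [-0.4, -0.63, 0.66, -752.78], [-0.0, -0.72, -0.69, 881.06], [0.0, 0.0, 0.0, 1.0]]
{'fx': 298.2013477530539, 'fy': 298.2013477530539, 'cx': 318.1370342435544, 'cy': 198.61500262035014, 'dist_coeffs': array([-0.03811367,  0.        ,  0.        ,  0.        ,  0.        ]), 'tool_from_camera': array([[ 9.99998142e-01,  1.82920895e-03,  6.08283552e-04,
         1.29065369e+00],
       [-1.92753134e-03,  9.44693902e-01,  3.27947733e-01,
        -8.43264875e+01],
       [ 2.52431682e-05, -3.27948297e-01,  9.44695673e-01,
        -1.55680290e+02],
       [ 0.00000000e+00,  0.00000000e+00,  0.00000000e+00,
         1.00000000e+00]])}
```

View pics/s0.png

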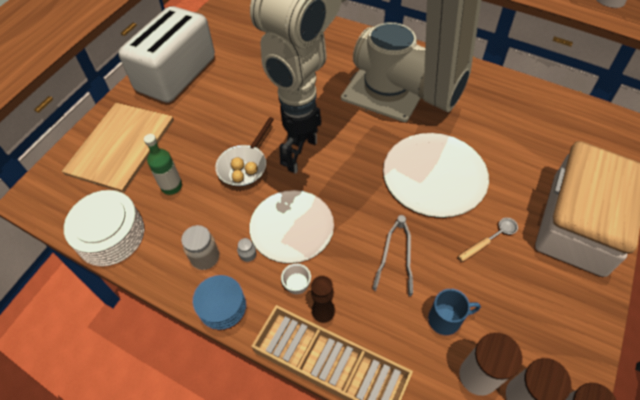

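View pics/d0.png

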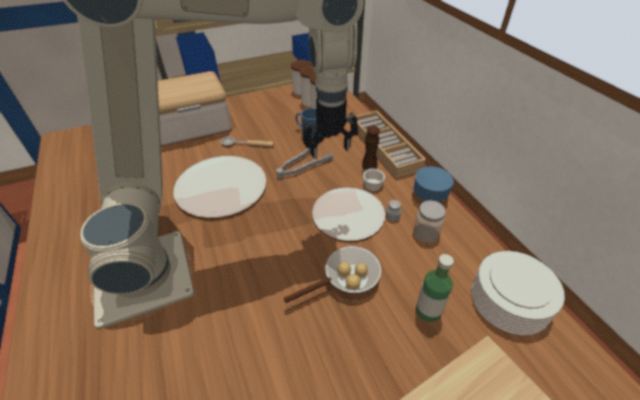

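The scene view shows the pan at (241,167) with its handle reaching (270,120). There is a small platter at (292,226) and a large one at (437,174). The tongs have their hinge at (401,218) and jaws at (377,288)/(411,293). The side view shows the same: pan (353,271), handle tip (287,298), small platter (349,214).

Run:
```python
from h import *
s=cv2.imread('pics/s0.png');d=cv2.imread('pics/d0.png');S=cam('scene');Dd=cam('side')
def P(c,n,pts,z):print(n,px2w(c,pts,z).round(0)[:,:2].tolist())
P(S,'small plat L R T B',[(249,226),(334,226),(292,192),(292,261)],10)
P(S,'big',[(384,174),(489,174),(437,134),(437,214)],10)
P(Dd,'small side',[(312,214),(385,214),(349,189),(349,239)],10)
P(Dd,'big side',[(174,186),(267,186)],10)
P(S,'pan rim L R T B',[(215,167),(267,167),(241,147)],45)
P(Dd,'pan rim',[(325,271),(381,271),(353,251),(353,290)],45)
P(S,'handle end',[(270,120)],40);P(Dd,'handle',[(287,298),(330,280)],40)
P(S,'tongs hinge,jaws',[(401,218),(377,288),(411,293)],20)
P(Dd,'tongs',[(279,173),(306,152),(332,157)],20)
P(S,'salt, ram, mill base, oil base, jar base',[(247,255),(296,288),(323,316),(172,190),(205,263)],0)
P(S,'mug base',[(446,328)],0)
# fit ellipses of white
for nm,im,c,seed in(('scene',s,S,(275,235)),('scene',s,S,(460,190)),('side',d,Dd,(365,220)),('side',d,Dd,(240,180))):
    hsv=cv2.cvtColor(im,cv2.COLOR_BGR2HSV)
    m=((hsv[...,2]>150)&(hsv[...,1]<75)).astype(np.uint8)
    n,l,st,_=cv2.connectedComponentsWithStats(m);k=l[seed[1],seed[0]];print(nm,k,st[k])
    cs,_=cv2.findContours((l==k).astype(np.uint8),cv2.RETR_EXTERNAL,cv2.CHAIN_APPROX_NONE)
    h=cv2.convexHull(max(cs,key=cv2.contourArea))[:,0].astype(float)
    w=px2w(c,h,10)[:,:2].astype(np.float32);print(cv2.fitEllipse(w))
o=cv2.resize(s[90:310,200:440],None,fx=3.3,fy=2.7,interpolation=cv2.INTER_CUBIC)
o2=cv2.resize(s[100:300,200:430],None,fx=3,fy=3,interpolation=cv2.INTER_CUBIC)
cv2.imwrite('pics/c0.png',o2)
```

```text
small plat L R T B [[658.0, -118.0], [557.0, 84.0], [511.0, -69.0], [697.0, 35.0]]
big [[340.0, 134.0], [204.0, 405.0], [127.0, 219.0], [400.0, 316.0]]
small side [[500.0, 20.0], [706.0, -70.0], [655.0, 76.0], [560.0, -115.0]]
big side [[129.0, 323.0], [411.0, 199.0]]
pan rim L R T B [[553.0, -292.0], [488.0, -160.0], [458.0, -266.0]]
pan rim [[441.0, -212.0], [574.0, -270.0], [537.0, -183.0], [482.0, -292.0]]
handle end [[325.0, -248.0]]
handle [[325.0, -244.0], [443.0, -239.0]]
tongs hinge,jaws [[462.0, 235.0], [673.0, 258.0], [649.0, 337.0]]
tongs [[467.0, 235.0], [595.0, 307.0], [669.0, 243.0]]
salt, ram, mill base, oil base, jar base [[731.0, -80.0], [754.0, 78.0], [789.0, 170.0], [652.0, -385.0], [800.0, -165.0]]
mug base [[687.0, 444.0]]
scene 22 [ 250  191   84  100 5397]
((629.8853149414062, -1.008986473083496), (225.24026489257812, 303.6969299316406), 126.3670883178711)
scene 17 [ 384  133  105   84 6870]
((266.2090148925781, 264.6113586425781), (300.2804260253906, 301.26214599609375), 86.24752807617188)
side 70 [ 312  187   73   53 2948]
((607.0933227539062, -14.58792781829834), (226.21533203125, 227.1632080078125), 145.3415069580078)
side 57 [ 173  156   93   61 4399]
((271.6046142578125, 276.0255432128906), (302.914794921875, 305.1063537597656), 3.9339077472686768)
```

View pics/c0.png

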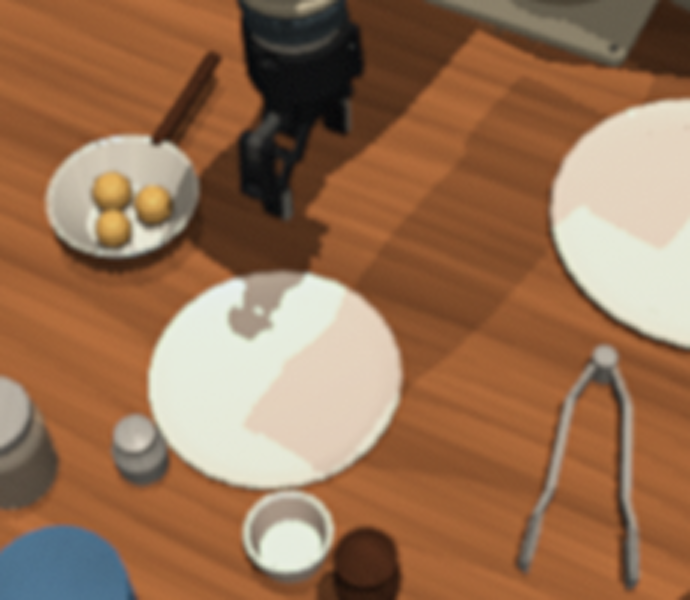

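```bash
cat >> h.py <<'E'
def rows(o_pos,o_q,targets):
    """relative rows (cm, rotvec) from commanded pose to targets [(pos,Rotation)]"""
    R0=o_q if isinstance(o_q,R) else R.from_quat(o_q)
    for p,r in targets:
        print((R0.inv().apply(np.array(p)-o_pos)/10).round(2).tolist(),(R0.inv()*r).as_rotvec().round(3).tolist())
def down(yaw):  # tool z down, tool x at world yaw (deg)
    return R.from_euler('z',yaw,degrees=True)*R.from_quat([1,0,0,0])
E
python3 - <<'E'
from h import *
from scipy.optimize import least_squares
S=cam('scene');Dd=cam('side')
t=np.linspace(0,2*np.pi,120)
def pr(v):
    x,y,a=v;out=[]
    rim=np.c_[x+72*np.cos(t),y+72*np.sin(t),0*t+45]
    tip=[[x-195*np.cos(a),y-195*np.sin(a),40]]
    for c in(S,Dd):
        q=w2px(c,rim);out+=[q[:,0].min(),q[:,0].max(),q[:,1].min(),*w2px(c,tip)[0]]
    return np.array(out)
m=np.array([215.3,266.3,145.3,270.7,119, 325.5,381,250.5,285,298.5])
r=least_squares(lambda v:pr(v)-m,[515,-235,0.05]);print(r.x,np.degrees(r.x[2]),r.fun.round(1))
x,y,a=r.x;g=np.array([x-115*np.cos(a),y-115*np.sin(a)]);print('grip',g)
o=get_obs();rows(o['ee_pos'],o['ee_rot'],[((g[0],g[1],140),down(np.degrees(a)+90)),((g[0],g[1],140),down(np.degrees(a)-90))])
E
```

```text
[ 5.11672439e+02 -2.35499354e+02  5.49996618e-02] 3.1512484951270223 [-1.1 -1.2 -1.   1.2 -0.5  0.3  0.4 -3.6 -0.8  1.3]
grip [ 396.84633054 -241.82112726]
[-15.28, 24.19, 7.83] [-0.001, 0.001, -1.626]
[-15.28, 24.19, 7.83] [0.001, 0.001, 1.516]
```

{"fn": "play_rows", "kwargs": {
  "moves": [-15.3, 24.2, 7.8, 0, 0, 1.516, 0, -15.3, 24.2, 7.8, 0, 0, 1.516, 0, -15.3, 24.2, 7.8, 0, 0, 1.516, 0, -15.3, 24.2, 7.8, 0, 0, 1.516, 0, -15.3, 24.2, 7.8, 0, 0, 1.516, 0, -15.3, 24.2, 7.8, 0, 0, 1.516, 0, -15.3, 24.2, 7.8, 0, 0, 1.516, 0, -15.3, 24.2, 7.8, 0, 0, 1.516, 0, -15.3, 24.2, 7.8, 0, 0, 1.516, 0, -15.3, 24.2, 7.8, 0, 0, 1.516, 0, -15.3, 24.2, 7.8, 0, 0, 1.516, 0, -15.3, 24.2, 7.8, 0, 0, 1.516, 0]
}}

```text
time_s: 1.1
ee_pos: [396.7, -242.1, 140.4]
ee_rot: [0.729, -0.684, -0.0, -0.0]
force: [0.2, -0.3, -0.4]
width: 0.997
```

{"fn": "play_rows", "kwargs": {
  "moves": [0, 0, 0, 0, 0, 0, 0, 0, 0, 0, 0, 0, 0, 0]
}}

```text
time_s: 1.27
ee_pos: [396.9, -241.9, 140.5]
ee_rot: [0.733, -0.68, -0.0, -0.0]
force: [-0.0, -0.7, -0.5]
width: 1.0
```

Run:
```python
from h import *
o=get_obs();w=grab_frame('wrist');print(o['time_s'],o['ee_pos'],o['ee_rot'],o['qpos'].round(2))
c=cam('wrist',o)
x,y,a=511.7,-235.5,.055
t=np.linspace(0,2*np.pi,60)
im=w.copy()
for P in w2px(c,np.c_[x+72*np.cos(t),y+72*np.sin(t),0*t+45]):cv2.circle(im,tuple(int(v) for v in P),1,(255,0,0),-1)
for d in np.linspace(66,196,14):
    P=w2px(c,[[x-d*np.cos(a),y-d*np.sin(a),40]])[0];cv2.circle(im,tuple(int(v) for v in P),2,(0,255,0),-1)
save('w1',im)
```

```text
1.2667 [ 396.88612713 -241.90910124  140.49380347] [ 7.33021786e-01 -6.80205124e-01 -2.25001867e-04 -4.76492640e-06] [-0.73  0.15 -0.32  1.1   0.    2.34]
```

View pics/w1.png

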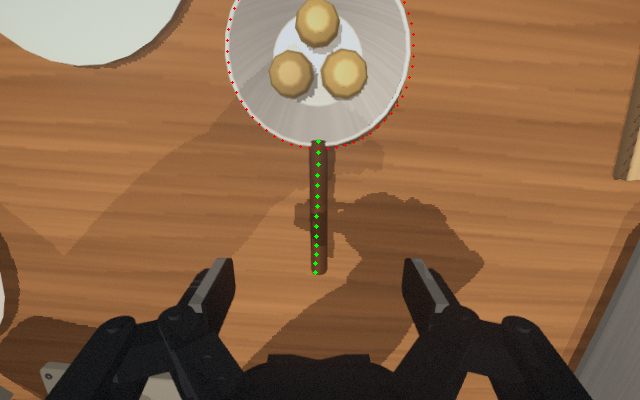

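The overlay from the two fixed cameras agrees with the wrist view to about 1–2 mm: handle line at column 318, rim centred near (318,45). I'm going down to grip the handle.

{"fn": "play_rows", "kwargs": {
  "moves": [0, 0, 3, 0, 0, 0.02, 0, 0, 0, 6, 0, 0, 0.02, 0, 0, 0, 8.5, 0, 0, 0.02, 0, 0, 0, 10, 0, 0, 0.02, 0, 0, 0, 10.8, 0, 0, 0.02, 0, 0, 0, 10.8, 0, 0, 0.02, 0.5, 0, 0, 10.8, 0, 0, 0.02, 1, 0, 0, 10.8, 0, 0, 0.02, 1, 0, 0, 10.8, 0, 0, 0.02, 1, 0, 0, 10.8, 0, 0, 0.02, 1, 0, 0, 10.8, 0, 0, 0.02, 1, 0, 0, 10.8, 0, 0, 0.02, 1],
  "squeeze": 110
}}

```text
time_s: 2.32
ee_pos: [397.2, -242.1, 33.1]
ee_rot: [0.725, -0.689, 0.0, 0.0]
force: [-0.6, 0.8, 1.5]
width: 0.008
```

Run:
```python
from h import *
o=get_obs();print(o['time_s'],o['ee_pos'],o['ee_rot'],o['width'],o['force'])
```

```text
2.3167 [ 397.15057439 -242.14591274   33.12960073] [ 7.24901197e-01 -6.88852746e-01  3.85950629e-04  1.56077078e-05] 0.008156084977655461 [-0.64201851  0.83581815  1.47293687]
```

Run:
```python
from h import *
w=grab_frame('wrist');s=grab_frame('side')
save('w2',np.vstack([w[:,140:500],cv2.resize(s[200:350,230:430],(360,270))[:200]]) )
```

```text
(no output)
```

View pics/w2.png

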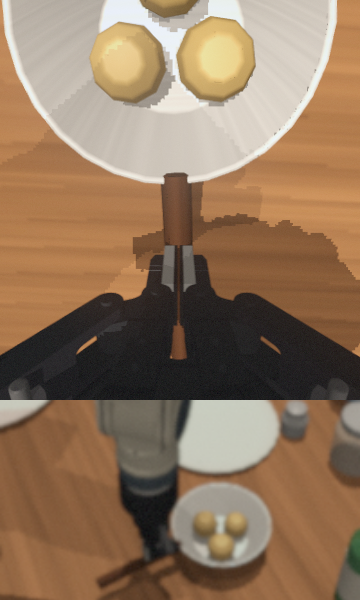

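The wrist view shows the pads shut on the handle line at (176,265), but with only a thin gap showing between them. I'll test the grip with a small lift.

{"fn": "play_rows", "kwargs": {
  "moves": [0, 0, -0.5, 0, 0, 0, 1, 0, 0, -1, 0, 0, 0, 1, 0, 0, -1.5, 0, 0, 0, 1, 0, 0, -2, 0, 0, 0, 1, 0, 0, -2, 0, 0, 0, 1]
}}

```text
time_s: 2.83
ee_pos: [397.5, -242.4, 53.9]
ee_rot: [0.725, -0.689, 0.001, -0.0]
force: [-1.0, -0.4, -0.6]
width: 0.002
```

Run:
```python
from h import *
o=get_obs();print(o['time_s'],o['ee_pos'],o['width'],o['force'],o['moment'])
w=grab_frame('wrist');c=cam('wrist',o);save('w3',w)
# contour of handle vs prediction unmoved
x,y,a=511.7,-235.5,.055
for z in(40,60):print(z,w2px(c,[[x-d*np.cos(a),y-d*np.sin(a),z] for d in(66,90,115,196)]).round().tolist())
e=R.from_quat(o['ee_rot']).as_matrix()
for n,L in(('tip',11),('tcp',0),('grasp',-8)):print(n,w2px(c,[o['ee_pos']+e@np.array([0,-11,L])]).round())
for z in (45,65):
  t=np.linspace(0,6.28,90);q=w2px(c,np.c_[x+72*np.cos(t),y+72*np.sin(t),0*t+z]);print(q[:,0].min(),q[:,0].max(),q[:,1].max())
```

```text
2.8333 [ 397.4801551  -242.41817587   53.87195403] 0.0016054423990352986 [-1.01572566 -0.42288722 -0.64157492] [-0.01498693 -0.05721721  0.05713386]
40 [[316.0, 164.0], [316.0, 203.0], [316.0, 240.0], [317.0, 340.0]]
60 [[315.0, 172.0], [316.0, 215.0], [316.0, 256.0], [316.0, 363.0]]
tip [[317. 225.]]
tcp [[317. 233.]]
grasp [[317. 239.]]
169.978891531297 460.0187344878018 176.11163278198666
148.37028954828392 480.7855337042882 186.2295427195314
```

View pics/w3.png

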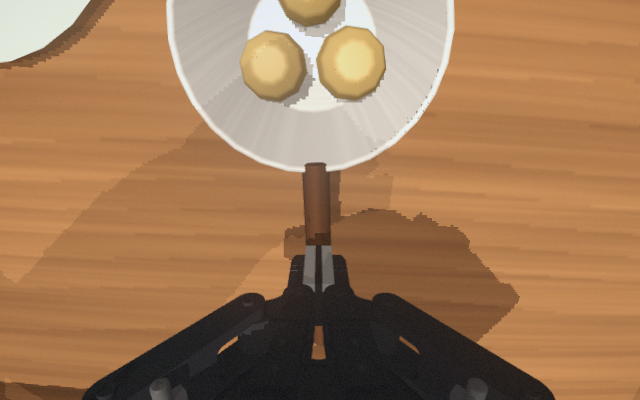

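The pan did not lift, and the finger tips show about 30 mm farther back than stated: row 245, where row 222 was expected. The pads shut just above the handle, so I'll reopen, go lower and regrip at a height that is safe under either geometry.

{"fn": "play_rows", "kwargs": {
  "moves": [0, 0, 0, 0, 0, 0, 0, 0, 0, 0, 0, 0, 0, 0, 0, 0, 0, 0, 0, 0, 0, 0, 0, 0, 0, 0, 0, 0, 0, 0, 0, 0, 0, 0, 0, 0, 0, 0, 0, 0, 0, 0, 0, 0, 1.5, 0, 0, 0, 0, 0, 0, 3, 0, 0, 0, 0, 0, 0, 3.9, 0, 0, 0, 0, 0, 0, 3.9, 0, 0, 0, 0]
}}

```text
time_s: 3.72
ee_pos: [396.1, -241.3, 12.1]
ee_rot: [0.725, -0.689, -0.002, 0.0]
force: [-0.8, -0.1, 0.5]
width: 0.996
```

{"fn": "play_rows", "kwargs": {
  "moves": [0, 0, 0, 0, 0, 0, 0.5, 0, 0, 0, 0, 0, 0, 1, 0, 0, 0, 0, 0, 0, 1, 0, 0, 0, 0, 0, 0, 1, 0, 0, 0, 0, 0, 0, 1, 0, 0, 0, 0, 0, 0, 1],
  "squeeze": 110
}}

```text
time_s: 4.22
ee_pos: [397.1, -242.0, 14.0]
ee_rot: [0.725, -0.689, 0.0, -0.0]
force: [0.2, 2.7, 1.5]
width: 0.155
```

Run:
```python
from h import *
o=get_obs();print(o['time_s'],o['ee_pos'],o['width'],o['force'],o['qpos'].round(3))
w=grab_frame('wrist');save('w4',w[120:330,200:440]);
s=grab_frame('side');save('sd4',s)
```

```text
4.2167 [ 397.10707375 -242.00713808   13.97538491] 0.1553747481333756 [0.1638623  2.74646144 1.48825396] [-0.728  0.277 -0.528  0.765  0.     2.362]
```

Run:
```python
import cv2,numpy as np
a=cv2.resize(cv2.imread('pics/w4.png'),None,fx=2,fy=2);b=cv2.imread('pics/sd4.png')[215:340,250:410];b=cv2.resize(b,None,fx=2.5,fy=2.5,interpolation=cv2.INTER_CUBIC)
h=max(a.shape[0],b.shape[0]);c=np.zeros((h,a.shape[1]+b.shape[1],3),np.uint8)[:, :800];c[:a.shape[0],:a.shape[1]]=a;c[:b.shape[0],a.shape[1]:]=b[:,:800-a.shape[1]];cv2.imwrite('pics/c4.png',c)
```

```text
(no output)
```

View pics/c4.png

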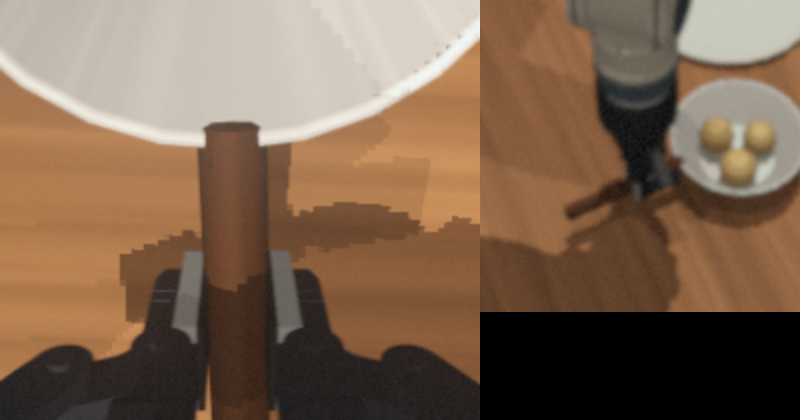

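Now the pads straddle the handle. Trying the lift again.

{"fn": "play_rows", "kwargs": {
  "moves": [0, 0, -0.5, 0, 0, 0, 1, 0, 0, -1, 0, 0, 0, 1, 0, 0, -2, 0, 0, 0, 1, 0, 0, -3, 0, 0, 0, 1, 0, 0, -3, 0, 0, 0, 1]
}}

```text
time_s: 4.73
ee_pos: [397.6, -242.6, 45.3]
ee_rot: [0.725, -0.689, 0.001, 0.0]
force: [0.4, -0.1, -2.8]
width: 0.148
```

Run:
```python
from h import *
o=get_obs();print(o['time_s'],o['ee_pos'],o['width'],o['force'],o['moment'])
c=cam('wrist',o);w=grab_frame('wrist');save('w5',w)
# rim bright pixels: bottom of the rim & extents
x,y=511.7,-235.5;t=np.linspace(0,6.28,180)
for dz in(0,30):
    q=w2px(c,np.c_[x+72*np.cos(t),y+72*np.sin(t),0*t+45+dz]);print(dz,q[:,0].min(),q[:,0].max(),q[:,1].max())
h=cv2.cvtColor(w,cv2.COLOR_RGB2HSV);m=((h[...,1]<45)&(h[...,2]>110)).astype(np.uint8);m[230:]=0
n,l,st,_=cv2.connectedComponentsWithStats(m);print(sorted(st.tolist(),key=lambda s:-s[4])[1:4])
```

```text
4.7333 [ 397.55610849 -242.57652933   45.31628509] 0.14792723301160743 [ 0.426866   -0.06368764 -2.80185282] [-0.05081133  0.29896388  0.04425845]
0 161.0839054451111 467.84557009951527 180.29153590972575
30 121.503936126777 505.75329563470837 198.3426681631157
[[127, 0, 374, 192, 42501], [0, 0, 77, 59, 2836]]
```

```bash
cat >> h.py <<'E'
def fmt(R0,p0,targets,cl):
    out=[]
    for p,r in targets: out+=[*(R0.inv().apply(np.array(p)-p0)/10).round(1),*(R0.inv()*r).as_rotvec().round(2),cl]
    print([float(v) if v%1 else int(v) for v in out])
    p,r=targets[-1]
    return r,np.array(p,float)
E
python3 - <<'E'
from h import *
o=get_obs();p0=o['ee_pos'];R0=R.from_quat(o['ee_rot'])
G0=p0+[0,0,26];G1=np.array([640,-131,130.]);off=np.array([0,0,26])
def tgt(G,r):return (G+r.apply(off),r)
sm=lambda s:s*s*(3-2*s)
T=[tgt(G0+(G1-G0)*sm(s),down(-86.9+86.9*sm(s))) for s in np.arange(1,21)/20]
R1,p1=fmt(R0,p0,T[:10],1);R1,p1=fmt(R1,p1,T[10:],1)
tl=lambda a:R.from_euler('y',-a,degrees=True)*down(0)
G2=np.array([640,-131,110.])
R2,p2=fmt(R1,p1,[tgt(G1+(G2-G1)*k/12,tl(5*k)) for k in range(1,13)],1)
R2,p2=fmt(R2,p2,[tgt(G2,tl(60+3.3*k)) for k in range(1,13)],1)
print(p2)
E
```

```text
[-0.1, -0.2, 0, 0, 0, -0.01, 1, -0.3, -0.7, -0.2, 0, 0, -0.05, 1, -0.6, -1.5, -0.4, 0, 0, -0.1, 1, -1, -2.6, -0.6, 0, 0, -0.16, 1, -1.5, -3.9, -0.9, 0, 0, -0.24, 1, -2.1, -5.4, -1.3, 0, 0, -0.33, 1, -2.8, -7, -1.7, 0, 0, -0.43, 1, -3.5, -8.7, -2.1, 0, 0, -0.54, 1, -4.2, -10.5, -2.5, 0, 0, -0.65, 1, -4.9, -12.4, -3, 0, 0, -0.76, 1]
[0.7, -1.9, -0.4, 0, 0, -0.11, 1, 1.5, -3.7, -0.9, 0, 0, -0.22, 1, 2.2, -5.4, -1.3, 0, 0, -0.33, 1, 2.8, -7, -1.7, 0, 0, -0.43, 1, 3.4, -8.5, -2, 0, 0, -0.52, 1, 3.9, -9.8, -2.4, 0, 0, -0.6, 1, 4.4, -10.9, -2.6, 0, 0, -0.67, 1, 4.7, -11.7, -2.8, 0, 0, -0.72, 1, 4.9, -12.2, -2.9, 0, 0, -0.75, 1, 5, -12.4, -3, 0, 0, -0.76, 1]
[0.2, 0, 0.2, 0, 0.09, 0, 1, 0.5, 0, 0.3, 0, 0.17, 0, 1, 0.7, 0, 0.4, 0, 0.26, 0, 1, 0.9, 0, 0.5, 0, 0.35, 0, 1, 1.1, 0, 0.6, 0, 0.44, 0, 1, 1.3, 0, 0.7, 0, 0.52, 0, 1, 1.5, 0, 0.7, 0, 0.61, 0, 1, 1.7, 0, 0.7, 0, 0.7, 0, 1, 1.8, 0, 0.7, 0, 0.79, 0, 1, 2, 0, 0.7, 0, 0.87, 0, 1, 2.1, 0, 0.7, 0, 0.96, 0, 1, 2.3, 0, 0.7, 0, 1.05, 0, 1]
[0.1, 0, 0, 0, 0.06, 0, 1, 0.3, 0, 0, 0, 0.12, 0, 1, 0.4, 0, 0, 0, 0.17, 0, 1, 0.6, 0, -0.1, 0, 0.23, 0, 1, 0.7, 0, -0.1, 0, 0.29, 0, 1, 0.9, 0, -0.2, 0, 0.35, 0, 1, 1, 0, -0.2, 0, 0.4, 0, 1, 1.2, 0, -0.3, 0, 0.46, 0, 1, 1.3, 0, -0.3, 0, 0.52, 0, 1, 1.4, 0, -0.4, 0, 0.58, 0, 1, 1.5, 0, -0.5, 0, 0.63, 0, 1, 1.7, 0, -0.6, 0, 0.69, 0, 1]
[ 665.63589696 -131.          114.33598741]
```

{"fn": "play_rows", "kwargs": {
  "moves": [-0.1, -0.2, 0, 0, 0, -0.01, 1, -0.3, -0.7, -0.2, 0, 0, -0.05, 1, -0.6, -1.5, -0.4, 0, 0, -0.1, 1, -1, -2.6, -0.6, 0, 0, -0.16, 1, -1.5, -3.9, -0.9, 0, 0, -0.24, 1, -2.1, -5.4, -1.3, 0, 0, -0.33, 1, -2.8, -7, -1.7, 0, 0, -0.43, 1, -3.5, -8.7, -2.1, 0, 0, -0.54, 1, -4.2, -10.5, -2.5, 0, 0, -0.65, 1, -4.9, -12.4, -3, 0, 0, -0.76, 1]
}}

```text
time_s: 5.62
ee_pos: [518.7, -186.0, 72.9]
ee_rot: [0.93, -0.368, -0.001, 0.0]
force: [0.2, 0.1, -2.5]
width: 0.147
```

{"fn": "play_rows", "kwargs": {
  "moves": [0.7, -1.9, -0.4, 0, 0, -0.11, 1, 1.5, -3.7, -0.9, 0, 0, -0.22, 1, 2.2, -5.4, -1.3, 0, 0, -0.33, 1, 2.8, -7, -1.7, 0, 0, -0.43, 1, 3.4, -8.5, -2, 0, 0, -0.52, 1, 3.9, -9.8, -2.4, 0, 0, -0.6, 1, 4.4, -10.9, -2.6, 0, 0, -0.67, 1, 4.7, -11.7, -2.8, 0, 0, -0.72, 1, 4.9, -12.2, -2.9, 0, 0, -0.75, 1, 5, -12.4, -3, 0, 0, -0.76, 1]
}}

```text
time_s: 6.45
ee_pos: [640.4, -130.8, 102.7]
ee_rot: [1.0, 0.001, -0.001, -0.0]
force: [0.7, 0.4, -3.5]
width: 0.146
```

{"fn": "play_rows", "kwargs": {
  "moves": [0, 0, 0, 0, 0, 0, 1]
}}

```text
time_s: 6.53
ee_pos: [640.1, -131.1, 103.1]
ee_rot: [1.0, 0.0, -0.0, -0.0]
force: [-0.1, 0.2, -2.6]
width: 0.143
```

Run:
```python
from h import *
o=get_obs();print(o['time_s'],o['ee_pos'],o['ee_rot'],o['width'],o['force'],o['qpos'].round(2))
s=grab_frame('scene');save('s6',s)
```

```text
6.5333 [ 640.11265315 -131.14458847  103.10035844] [ 9.99999939e-01  2.13426207e-05 -3.41052083e-04 -7.74381088e-05] 0.14325303557570837 [-0.08002836  0.22569951 -2.64454391] [-0.33  0.48  0.07  1.16 -0.    1.24]
```

{"fn": "play_rows", "kwargs": {
  "moves": [0.2, 0, 0.2, 0, 0.09, 0, 1, 0.5, 0, 0.3, 0, 0.17, 0, 1, 0.7, 0, 0.4, 0, 0.26, 0, 1, 0.9, 0, 0.5, 0, 0.35, 0, 1, 1.1, 0, 0.6, 0, 0.44, 0, 1, 1.3, 0, 0.7, 0, 0.52, 0, 1, 1.5, 0, 0.7, 0, 0.61, 0, 1, 1.7, 0, 0.7, 0, 0.7, 0, 1, 1.8, 0, 0.7, 0, 0.79, 0, 1, 2, 0, 0.7, 0, 0.87, 0, 1, 2.1, 0, 0.7, 0, 0.96, 0, 1, 2.3, 0, 0.7, 0, 1.05, 0, 1],
  "squeeze": 120
}}

```text
time_s: 7.58
ee_pos: [661.7, -131.6, 97.0]
ee_rot: [0.87, -0.001, 0.492, 0.0]
force: [1.0, -0.4, -3.8]
width: 0.144
```

Run:
```python
from h import *
o=get_obs();print(o['time_s'],o['ee_pos'],R.from_quat(o['ee_rot']).apply([0,0,1]),o['width'],o['force'],o['qpos'].round(2))
a=grab_frame('scene')[90:290,170:370];b=grab_frame('side')[120:320,260:460]
save('c6',cv2.resize(np.hstack([a,b]),None,fx=2,fy=2,interpolation=cv2.INTER_CUBIC))
```

```text
7.5833 [ 661.72976086 -131.60038571   96.97248804] [ 0.8569452 -0.0012158 -0.5154061] 0.14413165490428945 [ 1.04976151 -0.42377538 -3.7621097 ] [-0.52  0.31 -0.96 -0.66  0.44  1.29]
```

View pics/c6.png

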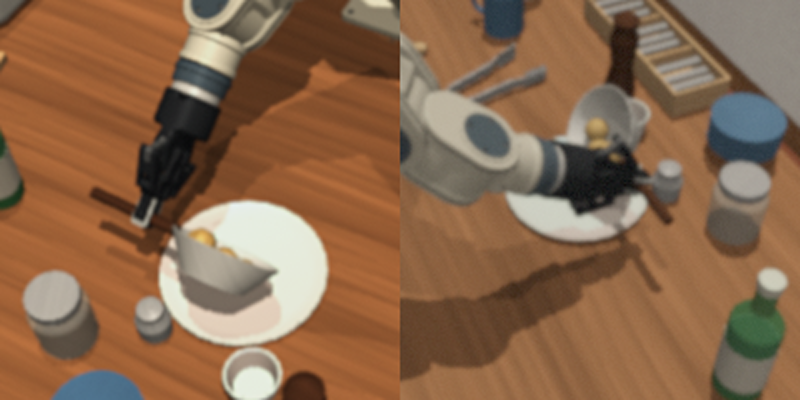

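The view shows the pan tilted about 60° over the platter with all the potatoes still in it. Joint 3 is near its limit, so I'll continue tilting while moving slightly outward.

Run:
```python
from h import *
off=np.array([0,0,26]);tl=lambda a:R.from_euler('y',-a,degrees=True)*down(0)
def tgt(G,r):return (G+r.apply(off),r)
G1=np.array([640,-131,110.]);G2=np.array([662,-131,110.])
R0,p0=tl(60),tgt(G1,tl(60))[0];print(p0)
fmt(R0,p0,[tgt(G1+(G2-G1)*min(1,k/8),tl(60+2.5*k)) for k in range(1,11)],1)
```

```text
[ 662.5166605 -131.          97.       ]
[0.3, 0, 0.2, 0, 0.04, 0, 1, 0.5, 0, 0.5, 0, 0.09, 0, 1, 0.8, 0, 0.7, 0, 0.13, 0, 1, 1, 0, 0.9, 0, 0.17, 0, 1, 1.3, 0, 1.1, 0, 0.22, 0, 1, 1.5, 0, 1.3, 0, 0.26, 0, 1, 1.7, 0, 1.5, 0, 0.31, 0, 1, 2, 0, 1.7, 0, 0.35, 0, 1, 2.1, 0, 1.7, 0, 0.39, 0, 1, 2.2, 0, 1.7, 0, 0.44, 0, 1]
```

{"fn": "play_rows", "kwargs": {
  "moves": [0.3, 0, 0.2, 0, 0.04, 0, 1, 0.5, 0, 0.5, 0, 0.09, 0, 1, 0.8, 0, 0.7, 0, 0.13, 0, 1, 1, 0, 0.9, 0, 0.17, 0, 1, 1.3, 0, 1.1, 0, 0.22, 0, 1, 1.5, 0, 1.3, 0, 0.26, 0, 1, 1.7, 0, 1.5, 0, 0.31, 0, 1, 2, 0, 1.7, 0, 0.35, 0, 1, 2.1, 0, 1.7, 0, 0.39, 0, 1, 2.2, 0, 1.7, 0, 0.44, 0, 1, 2.2, 0, 1.7, 0, 0.44, 0, 1, 2.2, 0, 1.7, 0, 0.44, 0, 1]
}}

```text
time_s: 8.68
ee_pos: [730.6, -146.4, 106.6]
ee_rot: [0.748, 0.003, 0.663, -0.005]
force: [-0.7, -0.3, -1.0]
width: 0.139
```

Run:
```python
from h import *
o=get_obs();z=R.from_quat(o['ee_rot']).apply([0,0,1]);print(o['time_s'],o['ee_pos'],z,np.degrees(np.arcsin(z[2])),o['width'],o['force'],o['qpos'].round(2))
a=grab_frame('scene');b=grab_frame('side');save('s7',a);save('d7',b)
# orange blobs (potatoes) in both
for n,im in(('scene',a),('side',b)):
    h=cv2.cvtColor(im,cv2.COLOR_RGB2HSV);m=((h[...,0]>13)&(h[...,0]<25)&(h[...,1]>110)&(h[...,2]>140)).astype(np.uint8)
    k,l,st,ce=cv2.connectedComponentsWithStats(m);print(n,[(ce[i].round().tolist(),int(st[i][4])) for i in range(1,k) if st[i][4]>25])
```

```text
8.6833 [ 730.61636697 -146.44429332  106.59316968] [ 0.99270289  0.01040932 -0.12013586] -6.899943669531133 0.13887298546132462 [-0.6693127  -0.25185433 -1.02312896] [-0.52  0.76 -1.04 -1.66  0.53  1.5 ]
scene [([116.0, 145.0], 4979), ([602.0, 196.0], 6820), ([310.0, 200.0], 111), ([290.0, 201.0], 98), ([306.0, 229.0], 124), ([474.0, 249.0], 269), ([324.0, 356.0], 3476), ([372.0, 382.0], 109), ([383.0, 386.0], 69), ([396.0, 388.0], 106)]
side [([360.0, 114.0], 63), ([112.0, 129.0], 27), ([101.0, 134.0], 36), ([339.0, 143.0], 45), ([321.0, 150.0], 28), ([68.0, 176.0], 94), ([104.0, 167.0], 35), ([78.0, 174.0], 49), ([116.0, 176.0], 26), ([110.0, 185.0], 30), ([41.0, 196.0], 69), ([56.0, 201.0], 65), ([343.0, 197.0], 32), ([40.0, 226.0], 131), ([76.0, 231.0], 32), ([476.0, 239.0], 56), ([51.0, 235.0], 26), ([47.0, 245.0], 43), ([72.0, 244.0], 32), ([29.0, 252.0], 27), ([473.0, 264.0], 35), ([193.0, 270.0], 59), ([429.0, 269.0], 55), ([33.0, 268.0], 32), ([56.0, 271.0], 27), ([203.0, 275.0], 50), ([452.0, 276.0], 37), ([231.0, 280.0], 27), ([32.0, 284.0], 33), ([227.0, 290.0], 42), ([20
[... 517 characters left out ...]
), ([401.0, 351.0], 33), ([31.0, 360.0], 104), ([217.0, 363.0], 94), ([282.0, 361.0], 56), ([295.0, 360.0], 57), ([44.0, 360.0], 29), ([65.0, 360.0], 41), ([13.0, 362.0], 29), ([265.0, 361.0], 53), ([361.0, 364.0], 42), ([409.0, 362.0], 41), ([324.0, 362.0], 26), ([395.0, 373.0], 76), ([285.0, 374.0], 31), ([151.0, 378.0], 93), ([558.0, 378.0], 60), ([591.0, 372.0], 29), ([125.0, 376.0], 35), ([276.0, 385.0], 119), ([233.0, 388.0], 113), ([602.0, 379.0], 34), ([344.0, 390.0], 84), ([21.0, 381.0], 36), ([295.0, 391.0], 79), ([308.0, 388.0], 78), ([52.0, 390.0], 71), ([88.0, 389.0], 29), ([176.0, 392.0], 55), ([360.0, 393.0], 31), ([9.0, 393.0], 26), ([333.0, 395.0], 30), ([591.0, 395.0], 26)]
```

Run:
```python
from h import *
S=cam('scene');print(px2w(S,[(310,200),(290,201),(306,229)],24).round())
a=cv2.imread('pics/s7.png')[150:350,160:360];b=cv2.imread('pics/d7.png')[120:320,280:480]
cv2.imwrite('pics/c7.png',cv2.resize(np.hstack([a,b]),None,fx=2,fy=2,interpolation=cv2.INTER_CUBIC))
```

```text
[[520.  -7.  24.]
 [547. -54.  24.]
 [606.  27.  24.]]
```

View pics/c7.png

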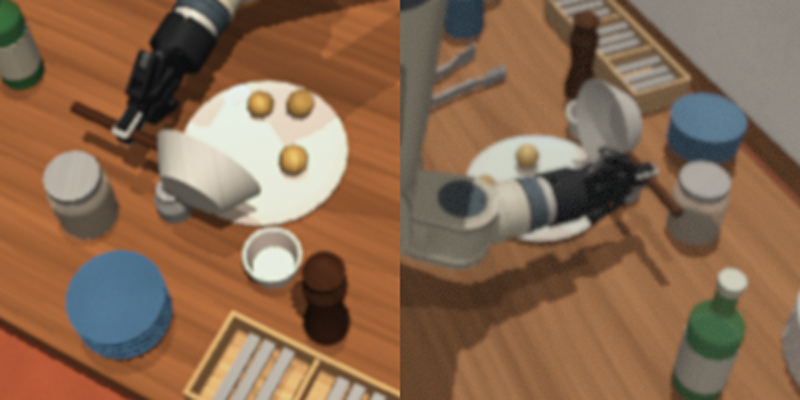

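All three potatoes are on the platter, at about (547,-54), (520,-7) and (606,27), and the salt shaker is unmoved. Joint 3 sat at its limit, so the pan drifted outward. I'll raise it first, then bring it back upright.

Run:
```python
from h import *
off=np.array([0,0,26]);tl=lambda a:R.from_euler('y',-a,degrees=True)*down(0)
def tgt(G,r):return (G+r.apply(off),r)
o=get_obs();R0=R.from_quat(o['ee_rot']);p0=o['ee_pos'];G=p0-R0.apply(off);print(G)
fmt(R0,p0,[tgt(G+[-1.5*k,0.5*k,min(60,10*k)],tl(83-(0 if k<3 else (k-2)*5.5))) for k in range(1,13)],1)
```

```text
[ 704.43534939 -146.34246422  112.2989843 ]
[1, 0, -0.3, -0.01, -0.01, 0, 1, 1.9, -0.1, -0.5, -0.01, -0.01, 0, 1, 2.7, -0.1, -0.8, -0.01, -0.1, 0, 1, 3.4, -0.2, -1.1, -0.01, -0.2, 0, 1, 4.1, -0.2, -1.4, -0.01, -0.29, 0, 1, 4.9, -0.3, -1.8, -0.01, -0.39, 0, 1, 4.6, -0.3, -2, -0.01, -0.48, 0, 1, 4.4, -0.4, -2.3, -0.01, -0.58, 0, 1, 4.2, -0.5, -2.6, -0.01, -0.68, 0, 1, 4, -0.5, -2.9, -0.01, -0.77, 0, 1, 3.8, -0.6, -3.3, -0.01, -0.87, 0, 1, 3.6, -0.6, -3.6, -0.01, -0.96, 0, 1]
```

{"fn": "play_rows", "kwargs": {
  "moves": [1, 0, -0.3, 0, 0, 0, 1, 1.9, 0, -0.5, 0, 0, 0, 1, 2.7, 0, -0.8, 0, -0.1, 0, 1, 3.4, -0.2, -1.1, 0, -0.2, 0, 1, 4.1, -0.2, -1.4, 0, -0.29, 0, 1, 4.9, -0.3, -1.8, 0, -0.39, 0, 1, 4.6, -0.3, -2, 0, -0.48, 0, 1, 4.4, -0.4, -2.3, 0, -0.58, 0, 1, 4.2, -0.5, -2.6, 0, -0.68, 0, 1, 4, -0.5, -2.9, 0, -0.77, 0, 1, 3.8, -0.6, -3.3, 0, -0.87, 0, 1, 3.6, -0.6, -3.6, 0, -0.96, 0, 1]
}}

```text
time_s: 9.78
ee_pos: [696.8, -139.5, 152.2]
ee_rot: [0.94, 0.004, 0.341, -0.002]
force: [0.9, -0.2, -3.6]
width: 0.146
```

Run:
```python
from h import *
o=get_obs();z=R.from_quat(o['ee_rot']).apply([0,0,1]);print(o['time_s'],o['ee_pos'],z,90+np.degrees(np.arcsin(z[2])),o['width'],o['force'],o['qpos'].round(2))
off=np.array([0,0,26]);tl=lambda a:R.from_euler('y',-a,degrees=True)*down(0)
def tgt(G,r):return (G+r.apply(off),r)
R0=R.from_quat(o['ee_rot']);p0=o['ee_pos'];G=p0-R0.apply(off);print(G)
t0=90+np.degrees(np.arcsin(z[2]))
G1=np.array([620,-170,140.])
R1,p1=fmt(R0,p0,[tgt(G+(G1-G)*k/8,tl(t0-t0*k/8)) for k in range(1,9)],1)
G2=np.array([396.8,-241.8,90.])
T=[tgt(G1+(G2-G1)*s,down(-86.9*s)) for s in np.arange(1,17)/16]
R2,p2=fmt(R1,p1,T[:8],1);R2,p2=fmt(R2,p2,T[8:],1)
print(p2)
```

```text
9.7833 [ 696.82893798 -139.52520275  152.2441696 ] [ 0.64185002  0.00635653 -0.76680385] 39.932261095219054 0.1458399378750195 [ 0.93250944 -0.23410279 -3.57089471] [-0.44  0.21 -0.47  0.24  0.28  1.22]
[ 680.14083755 -139.69047264  172.18106981]
[-1.1, 0.4, -0.2, -0.01, -0.09, 0.01, 1, -2.1, 0.8, -0.4, -0.01, -0.17, 0.01, 1, -3.2, 1.1, -0.6, -0.01, -0.26, 0.01, 1, -4.2, 1.5, -0.9, -0.01, -0.35, 0.01, 1, -5.3, 1.9, -1.1, 0, -0.44, 0.01, 1, -6.3, 2.2, -1.4, 0, -0.52, 0.01, 1, -7.3, 2.6, -1.7, 0, -0.61, 0.01, 1, -8.4, 3, -2, 0, -0.7, 0.01, 1]
[-1.4, 0.4, 0.3, 0, 0, 0.09, 1, -2.8, 0.9, 0.6, 0, 0, 0.19, 1, -4.2, 1.3, 0.9, 0, 0, 0.28, 1, -5.6, 1.8, 1.2, 0, 0, 0.38, 1, -7, 2.2, 1.6, 0, 0, 0.47, 1, -8.4, 2.7, 1.9, 0, 0, 0.57, 1, -9.8, 3.1, 2.2, 0, 0, 0.66, 1, -11.2, 3.6, 2.5, 0, 0, 0.76, 1]
[-0.7, 1.3, 0.3, 0, 0, 0.09, 1, -1.4, 2.6, 0.6, 0, 0, 0.19, 1, -2.1, 3.9, 0.9, 0, 0, 0.28, 1, -2.8, 5.1, 1.2, 0, 0, 0.38, 1, -3.5, 6.4, 1.6, 0, 0, 0.47, 1, -4.2, 7.7, 1.9, 0, 0, 0.57, 1, -4.9, 9, 2.2, 0, 0, 0.66, 1, -5.6, 10.3, 2.5, 0, 0, 0.76, 1]
[ 396.8 -241.8   64. ]
```

{"fn": "play_rows", "kwargs": {
  "moves": [-1.1, 0.4, -0.2, 0, -0.09, 0, 1, -2.1, 0.8, -0.4, 0, -0.17, 0, 1, -3.2, 1.1, -0.6, 0, -0.26, 0, 1, -4.2, 1.5, -0.9, 0, -0.35, 0, 1, -5.3, 1.9, -1.1, 0, -0.44, 0.01, 1, -6.3, 2.2, -1.4, 0, -0.52, 0.01, 1, -7.3, 2.6, -1.7, 0, -0.61, 0.01, 1, -8.4, 3, -2, 0, -0.7, 0.01, 1, -8.4, 3, -2, 0, -0.7, 0.01, 1]
}}

```text
time_s: 10.53
ee_pos: [621.7, -171.2, 111.3]
ee_rot: [1.0, -0.0, -0.002, -0.003]
force: [-0.4, 0.2, -2.9]
width: 0.143
```

{"fn": "play_rows", "kwargs": {
  "moves": [-1.4, 0.4, 0.3, 0, 0, 0.09, 1, -2.8, 0.9, 0.6, 0, 0, 0.19, 1, -4.2, 1.3, 0.9, 0, 0, 0.28, 1, -5.6, 1.8, 1.2, 0, 0, 0.38, 1, -7, 2.2, 1.6, 0, 0, 0.47, 1, -8.4, 2.7, 1.9, 0, 0, 0.57, 1, -9.8, 3.1, 2.2, 0, 0, 0.66, 1, -11.2, 3.6, 2.5, 0, 0, 0.76, 1]
}}

```text
time_s: 11.2
ee_pos: [509.5, -206.1, 86.4]
ee_rot: [0.928, -0.373, 0.001, -0.003]
force: [0.2, 0.0, -1.0]
width: 0.144
```

{"fn": "play_rows", "kwargs": {
  "moves": [-0.7, 1.3, 0.3, 0, 0, 0.09, 1, -1.4, 2.6, 0.6, 0, 0, 0.19, 1, -2.1, 3.9, 0.9, 0, 0, 0.28, 1, -2.8, 5.1, 1.2, 0, 0, 0.38, 1, -3.5, 6.4, 1.6, 0, 0, 0.47, 1, -4.2, 7.7, 1.9, 0, 0, 0.57, 1, -4.9, 9, 2.2, 0, 0, 0.66, 1, -5.6, 10.3, 2.5, 0, 0, 0.76, 1, -5.6, 10.3, 2.5, 0, 0, 0.76, 1, -5.6, 10.3, 2.5, 0, 0, 0.76, 1]
}}

```text
time_s: 12.03
ee_pos: [398.8, -242.2, 60.7]
ee_rot: [0.725, -0.689, -0.0, -0.003]
force: [-0.3, 1.1, -1.1]
width: 0.147
```

Run:
```python
from h import *
o=get_obs();print(o['time_s'],o['ee_pos'],o['ee_rot'],o['width'],o['force'],o['qpos'].round(2))
print(o['moment'])
```

```text
12.0333 [ 398.77904221 -242.20397849   60.68476069] [ 7.24757889e-01 -6.88996991e-01 -1.17960776e-04 -3.02258558e-03] 0.14671277893221357 [-0.31521004  1.13837415 -1.1091393 ] [-0.73  0.22 -0.46  0.89  0.01  2.36]
[-0.01082715  0.18279944  0.02577853]
```

{"fn": "play_rows", "kwargs": {
  "moves": [0, 0, 1, 0, 0, 0, 1, 0, 0, 2, 0, 0, 0, 1, 0, 0, 3, 0, 0, 0, 1, 0, 0, 3.6, 0, 0, 0, 1, 0, 0, 4, 0, 0, 0, 1, 0, 0, 4.3, 0, 0, 0, 1, 0, 0, 4.5, 0, 0, 0, 1, 0, 0, 4.6, 0, 0, 0, 1, 0, 0, 4.6, 0, 0, 0, 1]
}}

```text
time_s: 12.78
ee_pos: [399.7, -242.5, 13.6]
ee_rot: [0.725, -0.689, -0.001, -0.003]
force: [-1.8, 0.9, 2.9]
width: 0.142
```

Run:
```python
from h import *
o=get_obs();print(o['time_s'],o['ee_pos'],o['ee_rot'],o['width'],o['force'],o['moment'])
```

```text
12.7833 [ 399.72713404 -242.53514748   13.55699156] [ 0.72458868 -0.6891755  -0.00127967 -0.00259649] 0.14225801620906553 [-1.843534    0.91425832  2.94880743] [0.24028803 0.2666214  0.1096002 ]
```

{"fn": "play_rows", "kwargs": {
  "moves": [0, 0, 0, 0, 0, 0, 0.6, 0, 0, 0, 0, 0, 0, 0, 0, 0, 0, 0, 0, 0, 0, 0, 0, 0, 0, 0, 0, 0, 0, 0, 0, 0, 0, 0, 0, 0, 0, -2, 0, 0, 0, 0, 0, 0, -5, 0, 0, 0, 0, 0, 0, -9, 0, 0, 0, 0, 0, 0, -13, 0, 0, 0, 0, 0, 0, -17, 0, 0, 0, 0, 0, 0, -17, 0, 0, 0, 0]
}}

```text
time_s: 13.7
ee_pos: [401.5, -245.3, 190.4]
ee_rot: [0.725, -0.689, 0.004, -0.003]
force: [0.8, -0.2, -0.7]
width: 1.0
```

Run:
```python
from h import *
o=get_obs();print(o['time_s'],o['ee_pos'],o['width'],o['qpos'].round(2))
R0=R.from_quat(o['ee_rot']);p0=o['ee_pos']
y0=-86.9;P=np.array([545,258,190.])
f=lambda k:p0+(P-p0)*k/28
R1,p1=fmt(R0,p0,[(f(k),down(y0+195*k/28)) for k in (3,6,9,12)],0)
R1,p1=fmt(R1,p1,[(f(k),down(y0+195*k/28)) for k in (15,18,21,24)],0)
R1,p1=fmt(R1,p1,[(f(k),down(y0+195*k/28)) for k in (26,28,)],0)
# pan upright check from scene
a=grab_frame('scene');save('s8',a);S=cam('scene')
h=cv2.cvtColor(a,cv2.COLOR_RGB2HSV);m=((h[...,1]<60)&(h[...,2]>100)).astype(np.uint8);m[:,:200]=0;m[200:]=0;m[:130]=0;m[:,290:]=0
n,l,st,ce=cv2.connectedComponentsWithStats(m);print(sorted(st.tolist(),key=lambda s:-s[4])[1:3],'orig 215..266, 145..186')
```

```text
13.7 [ 401.52804463 -245.32612973  190.35756808] 0.9996081477617397 [-0.73  0.13 -0.22  1.22  0.01  2.36]
[-5.3, -1.8, 0, -0.01, 0, -0.37, 0, -10.6, -3.6, 0, -0.01, -0.01, -0.73, 0, -15.9, -5.4, 0, -0.01, -0.01, -1.1, 0, -21.2, -7.2, 0, -0.01, -0.01, -1.46, 0]
[1.2, -5.5, 0, 0, 0, -0.36, 0, 2.4, -10.9, 0, 0, 0, -0.73, 0, 3.7, -16.4, 0, 0, 0, -1.09, 0, 4.9, -21.9, 0, 0, 0, -1.46, 0]
[3.7, 0.4, 0, 0, 0, -0.24, 0, 7.4, 0.8, 0, 0, 0, -0.49, 0]
[[214, 146, 51, 41, 1595], [266, 191, 24, 9, 136]] orig 215..266, 145..186
```

{"fn": "play_rows", "kwargs": {
  "moves": [-1.8, -0.6, 0, 0, 0, -0.12, 0, -3.6, -1.2, 0, 0, 0, -0.25, 0, -5.3, -1.8, 0, 0, 0, -0.37, 0, -7, -2.4, 0, 0, 0, -0.49, 0, -8.8, -3, 0, 0, 0, -0.61, 0, -10.6, -3.6, 0, 0, 0, -0.73, 0, -12.4, -4.2, 0, 0, 0, -0.85, 0, -14.1, -4.8, 0, 0, 0, -0.98, 0, -15.9, -5.4, 0, 0, 0, -1.1, 0, -17.6, -6, 0, 0, 0, -1.22, 0, -19.4, -6.6, 0, 0, 0, -1.34, 0, -21.2, -7.2, 0, 0, 0, -1.46, 0]
}}

```text
time_s: 14.75
ee_pos: [460.5, -27.2, 183.6]
ee_rot: [1.0, -0.028, -0.0, -0.003]
force: [0.3, -0.8, 0.5]
width: 0.998
```

{"fn": "play_rows", "kwargs": {
  "moves": [0.4, -1.8, 0, 0, 0, -0.12, 0, 0.8, -3.6, 0, 0, 0, -0.24, 0, 1.2, -5.5, 0, 0, 0, -0.36, 0, 1.6, -7.3, 0, 0, 0, -0.49, 0, 2, -9.1, 0, 0, 0, -0.61, 0, 2.4, -10.9, 0, 0, 0, -0.73, 0, 2.8, -12.7, 0, 0, 0, -0.85, 0, 3.3, -14.6, 0, 0, 0, -0.97, 0, 3.7, -16.4, 0, 0, 0, -1.09, 0, 4.1, -18.2, 0, 0, 0, -1.21, 0, 4.5, -20, 0, 0, 0, -1.34, 0, 4.9, -21.9, 0, 0, 0, -1.46, 0]
}}

```text
time_s: 15.75
ee_pos: [522.8, 188.2, 184.7]
ee_rot: [0.763, 0.646, 0.002, -0.002]
force: [-0.4, -0.2, 0.2]
width: 0.999
```

{"fn": "play_rows", "kwargs": {
  "moves": [1.9, 0.2, 0, 0, 0, -0.12, 0, 3.7, 0.4, 0, 0, 0, -0.24, 0, 5.5, 0.6, 0, 0, 0, -0.36, 0, 7.4, 0.8, 0, 0, 0, -0.49, 0, 7.4, 0.8, 0, 0, 0, -0.49, 0, 7.4, 0.8, 0, 0, 0, -0.49, 0]
}}

```text
time_s: 16.25
ee_pos: [543.1, 259.4, 184.9]
ee_rot: [0.586, 0.81, 0.002, -0.002]
force: [0.5, -0.6, -0.4]
width: 0.998
```

Run:
```python
from h import *
o=get_obs();w=grab_frame('wrist');print(o['time_s'],o['ee_pos'],o['ee_rot'],o['qpos'].round(2))
a=grab_frame('scene');save('s9',a)
np.save('w9.npy',w);im=w.copy();c=cam('wrist',o)
P0=np.array([550,262.]);yw=np.radians(17.7);d=np.array([np.cos(yw),np.sin(yw)]);n=np.array([-d[1],d[0]])
pts=[P0-90*d,P0,P0+94*d,P0+31*n,P0-31*n,P0+115*d+42*n,P0+115*d-42*n]
for p in pts:
    q=w2px(c,[[*p,16]])[0];cv2.circle(im,tuple(int(v) for v in q),3,(255,0,0),-1);print(q.round())
save('w9',im)
# potatoes
h=cv2.cvtColor(a,cv2.COLOR_RGB2HSV);m=((h[...,0]>13)&(h[...,0]<25)&(h[...,1]>110)&(h[...,2]>140)).astype(np.uint8)
k,l,st,ce=cv2.connectedComponentsWithStats(m)
for i in range(1,k):
    if 60<st[i][4]<250 and 240<ce[i][0]<340 and 185<ce[i][1]<265:print(ce[i].round(1),st[i],px2w(cam('scene'),[ce[i]],24).round())
```

```text
16.25 [543.1345348  259.44989908 184.85905805] [ 0.58614467  0.81020248  0.00182581 -0.00174017] [ 0.3   0.36  0.08  1.29  0.   -0.01]
[319.  96.]
[318. 180.]
[317. 254.]
[346. 180.]
[291. 180.]
[350. 269.]
[284. 268.]
[290.1 201. ] [285 196  11  11  93] [[547. -54.  24.]]
[311.1 208.5] [305 203  13  12 118] [[543.   9.  24.]]
[306.1 228.7] [300 223  13  12 129] [[605.  27.  24.]]
```

View pics/w9.png

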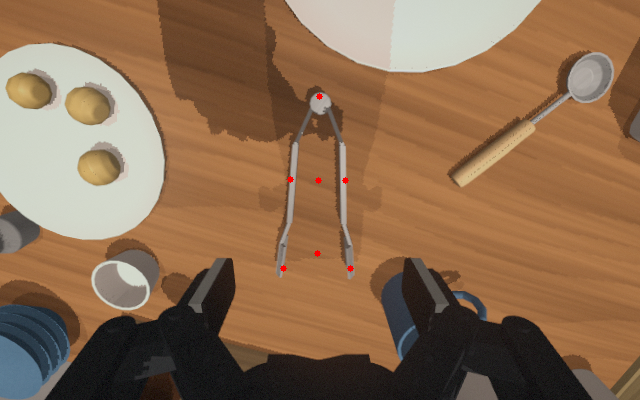

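The tongs match the overlay within a few pixels: hinge at (320,103), tips at (281,275)/(350,277). The potatoes are resting on the platter. I'll refine the tongs' pose numerically.

Run:
```python
from h import *
from scipy.optimize import least_squares
o=get_obs();c=cam('wrist',o)
print(px2w(c,[(320,103)],28).round(1),px2w(c,[(281,275),(350,277)],16).round(1),px2w(c,[(291.5,180),(345,180)],25).round(1))
for zt in(16,32):
    def f(v):
        x,y,a=v;d=np.array([np.cos(a),np.sin(a)]);n=np.array([-d[1],d[0]]);p=np.array([x,y])
        P=[[*(p-90*d),28],[*(p+115*d+42*n),zt],[*(p+115*d-42*n),zt],[*(p+30*n),25],[*(p-30*n),25]]
        q=w2px(c,P);return np.r_[q[0]-(320,103),(q[1]+q[2])/2-(315.5,276),(q[3,0]+q[4,0])/2-318.3]
    r=least_squares(f,[550,262,.3]);print(zt,r.x,np.degrees(r.x[2]),r.fun.round(1))
    x,y,a=r.x
    rows(o['ee_pos'],o['ee_rot'],[((x,y,60),down(np.degrees(a)+90)),((x,y,5),down(np.degrees(a)+90)),((x,y,-8),down(np.degrees(a)+90))])
```

```text
[[470.1 236.7  28. ]] [[683.7 255.3  16. ]
 [659.4 339.8  16. ]] [[556.8 232.4  25. ]
 [538.5 288.3  25. ]]
16 [5.57748112e+02 2.63339455e+02 2.93551153e-01] 16.819242134607403 [ 0.1  1.7  0.2 -2.6 -0.4]
[-0.05, 1.52, 12.56] [0.002, -0.005, 0.022]
[-0.08, 1.51, 18.06] [0.002, -0.005, 0.022]
[-0.08, 1.51, 19.36] [0.002, -0.005, 0.022]
32 [5.54640251e+02 2.62326578e+02 2.92779278e-01] 16.77501694628096 [ 0.2 -1.7  0.1  2.6 -0.3]
[-0.05, 1.2, 12.56] [0.002, -0.005, 0.023]
[-0.08, 1.19, 18.06] [0.002, -0.005, 0.023]
[-0.08, 1.18, 19.36] [0.002, -0.005, 0.023]
```

{"fn": "play_rows", "kwargs": {
  "moves": [0, 1.3, 3, 0, -0.005, 0.022, 0, -0.1, 1.3, 6, 0, -0.005, 0.022, 0, -0.1, 1.3, 9, 0, -0.005, 0.022, 0, -0.1, 1.3, 12, 0, -0.005, 0.022, 0, -0.1, 1.3, 14.5, 0, -0.005, 0.022, 0, -0.1, 1.3, 16.5, 0, -0.005, 0.022, 0, -0.1, 1.3, 18, 0, -0.005, 0.022, 0, -0.1, 1.3, 18, 0, -0.005, 0.022, 0]
}}

```text
time_s: 17.02
ee_pos: [554.4, 261.5, 3.2]
ee_rot: [0.596, 0.803, -0.001, -0.001]
force: [-0.6, -0.6, 0.3]
width: 0.999
```

{"fn": "play_rows", "kwargs": {
  "moves": [0, 0, 0.3, 0, 0, 0, 0, 0, 0, 0.6, 0, 0, 0, 0, 0, 0, 0.9, 0, 0, 0, 0, 0, 0, 1.2, 0, 0, 0, 0, 0, 0, 1.2, 0, 0, 0, 0]
}}

```text
time_s: 17.43
ee_pos: [556.5, 263.1, -5.6]
ee_rot: [0.595, 0.804, 0.001, 0.001]
force: [-0.2, 0.6, -0.3]
width: 1.0
```

Run:
```python
from h import *
o=get_obs();print(o['time_s'],o['ee_pos'],o['ee_rot'],o['force'],o['width'])
w=grab_frame('wrist');save('w10',w);a=grab_frame('scene');save('s10',a)
```

```text
17.4333 [556.53692859 263.07346763  -5.60509656] [0.59512267 0.80363313 0.00136369 0.00097049] [-0.22131889  0.64164827 -0.29858759] 0.999572012425679
```

{"fn": "play_rows", "kwargs": {
  "moves": [0, 0, 0.2, 0, 0, 0, 0, 0, 0, 0.4, 0, 0, 0, 0, 0, 0, 0.6, 0, 0, 0, 0, 0, 0, 0.6, 0, 0, 0, 0]
}}

```text
time_s: 17.87
ee_pos: [556.2, 263.1, -12.2]
ee_rot: [0.595, 0.804, 0.001, 0.001]
force: [-0.1, 0.3, -0.1]
width: 1.001
```

{"fn": "play_rows", "kwargs": {
  "moves": [0, 0, 0.2, 0, 0, 0, 0, 0, 0, 0.4, 0, 0, 0, 0, 0, 0, 0.4, 0, 0, 0, 0]
}}

```text
time_s: 18.12
ee_pos: [556.3, 263.1, -16.2]
ee_rot: [0.595, 0.804, 0.001, 0.001]
force: [-1.2, 0.7, -0.1]
width: 1.004
```

{"fn": "play_rows", "kwargs": {
  "moves": [0, 0, 0, 0, 0, 0, 0.15, 0, 0, 0, 0, 0, 0, 0.25, 0, 0, 0, 0, 0, 0, 0.33, 0, 0, 0, 0, 0, 0, 0.36, 0, 0, 0, 0, 0, 0, 0.38, 0, 0, 0, 0, 0, 0, 0.38, 0, 0, 0, 0, 0, 0, 0.38],
  "squeeze": 40
}}

```text
time_s: 18.7
ee_pos: [557.7, 263.5, -14.2]
ee_rot: [0.595, 0.804, 0.002, 0.002]
force: [-0.4, -0.1, 8.4]
width: 0.626
```

Run:
```python
from h import *
o=get_obs();print(o['time_s'],o['ee_pos'],o['ee_rot'],o['force'],o['width'])
w=grab_frame('wrist');save('w11',w[:,120:520])
```

```text
18.7 [557.74181063 263.48000089 -14.2423025 ] [0.59502622 0.8037004  0.00247975 0.00182164] [-0.36540287 -0.11892869  8.4207389 ] 0.6261714177126042
```

View pics/w11.png

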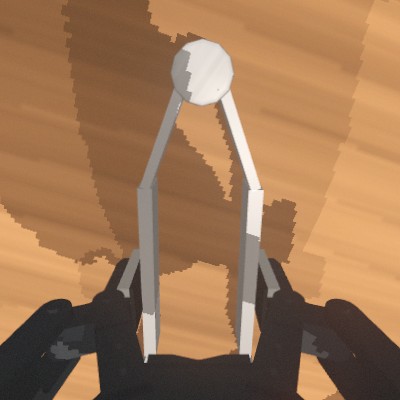

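The pads sit on both arms at the grip place, with the fingertips just touching the counter (8 N). Lifting the tongs.

{"fn": "play_rows", "kwargs": {
  "moves": [0, 0, -0.5, 0, 0, 0, 0.38, 0, 0, -1.5, 0, 0, 0, 0.38, 0, 0, -3, 0, 0, 0, 0.38, 0, 0, -5, 0, 0, 0, 0.38, 0, 0, -7, 0, 0, 0, 0.38, 0, 0, -9, 0, 0, 0, 0.38, 0, 0, -10, 0, 0, 0, 0.38, 0, 0, -10, 0, 0, 0, 0.38]
}}

```text
time_s: 19.42
ee_pos: [557.3, 263.4, 87.1]
ee_rot: [0.595, 0.804, 0.003, 0.002]
force: [-0.3, 0.4, -1.6]
width: 0.622
```

Run:
```python
from h import *
o=get_obs();print(o['time_s'],o['ee_pos'],o['force'],o['moment'],o['width'])
a=grab_frame('scene');b=grab_frame('side');save('s12',a);save('d12',b)
for n,im,bx in(('scene',a,(240,340,185,265)),('side',b,(300,395,180,245))):
    h=cv2.cvtColor(im,cv2.COLOR_RGB2HSV);m=((h[...,0]>11)&(h[...,0]<27)&(h[...,1]>80)&(h[...,2]>90)).astype(np.uint8)
    k,l,st,ce=cv2.connectedComponentsWithStats(m)
    for i in range(1,k):
        if 40<st[i][4]<300 and bx[0]<ce[i][0]<bx[1] and bx[2]<ce[i][1]<bx[3]:
            q=[[st[i][0]+st[i][2]/2-.5,st[i][1]+st[i][3]/2-.5]];print(n,st[i],px2w(cam(n),q,23).round()[0,:2])
R0=R.from_quat(o['ee_rot']);p0=o['ee_pos'];P=np.array([605,27.])
hd=np.radians(-70);d=np.array([np.cos(hd),np.sin(hd)]);g=P-94*d;print(g)
y0=106.8;T=[(p0+(np.array([*g,p0[2]])-p0)*k/14,down(y0-86.8*k/14)) for k in (2,4,6,8,10,12,14)]
R1,p1=fmt(R0,p0,T[:5],.38);fmt(R1,p1,T[5:],.38)
```

```text
19.4167 [557.33649966 263.41584847  87.06077218] [-0.30430701  0.39474569 -1.62497267] [-0.00851073 -0.00028339 -0.02399294] 0.6215225838611643
scene [284 196  12  13 125] [550. -54.]
scene [305 203  13  14 148] [546.  10.]
scene [300 223  13  14 160] [606.  27.]
side [338 194  10  12  92] [608.  28.]
side [322 204  10  11  93] [544.  10.]
side [332 218  10  11  90] [548. -55.]
[572.85010653 115.33110635]
[-2.1, -0.4, 0, 0.01, 0, 0.22, 0.38, -4.2, -0.8, 0, 0.01, 0, 0.44, 0.38, -6.3, -1.2, 0, 0.01, 0, 0.65, 0.38, -8.4, -1.6, 0, 0.01, 0, 0.87, 0.38, -10.4, -2, 0, 0.01, 0, 1.09, 0.38]
[-1.3, 1.7, 0, 0, 0, 0.22, 0.38, -2.7, 3.3, 0, 0, 0, 0.43, 0.38]
```

{"fn": "play_rows", "kwargs": {
  "moves": [-1, -0.2, 0, 0, 0, 0.11, 0.38, -2.1, -0.4, 0, 0, 0, 0.22, 0.38, -3.1, -0.6, 0, 0, 0, 0.33, 0.38, -4.2, -0.8, 0, 0, 0, 0.44, 0.38, -5.2, -1, 0, 0, 0, 0.54, 0.38, -6.3, -1.2, 0, 0, 0, 0.65, 0.38, -7.3, -1.4, 0, 0, 0, 0.76, 0.38, -8.4, -1.6, 0, 0, 0, 0.87, 0.38, -9.4, -1.8, 0, 0, 0, 0.98, 0.38, -10.4, -2, 0, 0, 0, 1.09, 0.38]
}}

```text
time_s: 20.35
ee_pos: [566.6, 157.1, 82.5]
ee_rot: [0.927, 0.376, 0.0, -0.0]
force: [0.7, -0.4, -1.1]
width: 0.619
```

{"fn": "play_rows", "kwargs": {
  "moves": [-0.7, 0.9, 0, 0, 0, 0.11, 0.38, -1.3, 1.7, 0, 0, 0, 0.22, 0.38, -2, 2.5, 0, 0, 0, 0.33, 0.38, -2.7, 3.3, 0, 0, 0, 0.43, 0.38, -2.7, 3.3, 0, 0, 0, 0.43, 0.38, -2.7, 3.3, 0, 0, 0, 0.43, 0.38]
}}

```text
time_s: 20.85
ee_pos: [570.7, 115.0, 83.0]
ee_rot: [0.985, 0.174, 0.0, -0.0]
force: [0.0, 0.2, -1.0]
width: 0.624
```

Run:
```python
from h import *
o=get_obs();print(o['time_s'],o['ee_pos'],o['ee_rot'],o['force'],o['width'],o['qpos'].round(2))
R0=R.from_quat(o['ee_rot']);p0=o['ee_pos'];P=np.array([607,27.5])
print('tool yaw',np.degrees(R0.as_euler('zyx')[0]),'z',R0.apply([0,0,1]))
r=down(20);d=-r.apply([0,1,0]);d=r.apply([0,1,0]);print('head',d)
# tongs heading = tool +y? camera (tool -y) side is hinge
g=P-94*d[:2];rows(p0,R0,[((*g,p0[2]),r),((*g,30),r),((*g,-6),r)])
a=grab_frame('scene')[120:270,240:440];b=grab_frame('side')[120:270,250:450]
save('c13',cv2.resize(np.vstack([a,b]),None,fx=2,fy=2,interpolation=cv2.INTER_CUBIC));
# predicted jaw positions in images
S=cam('scene');Dd=cam('side');yv=R0.apply([0,1,0]);xv=R0.apply([1,0,0])
for nm,c in(('scene',S),('side',Dd)):
  print(nm,w2px(c,[p0+[0,0,15+16]+94*yv+s*37*xv for s in(-1,0,1)]).round().tolist())
```

```text
20.85 [570.72717544 114.9987575   82.96760905] [ 9.84806434e-01  1.73654591e-01  4.14707987e-04 -4.46408766e-04] [ 0.04134126  0.19644712 -1.03098609] 0.6242670320523561 [ 0.05  0.38 -0.15  1.03  0.    1.28]
tool yaw -20.00076943507889 z [ 6.61772324e-04  1.02328434e-03 -9.99999257e-01]
head [ 0.34202014 -0.93969262  0.        ]
[0.42, 0.06, 0.0] [-0.001, -0.001, 0.0]
[0.41, 0.07, 5.3] [-0.001, -0.001, 0.0]
[0.41, 0.07, 8.9] [-0.001, -0.001, 0.0]
scene [[307.0, 197.0], [305.0, 209.0], [302.0, 222.0]]
side [[334.0, 184.0], [342.0, 179.0], [351.0, 173.0]]
```

View pics/c13.png

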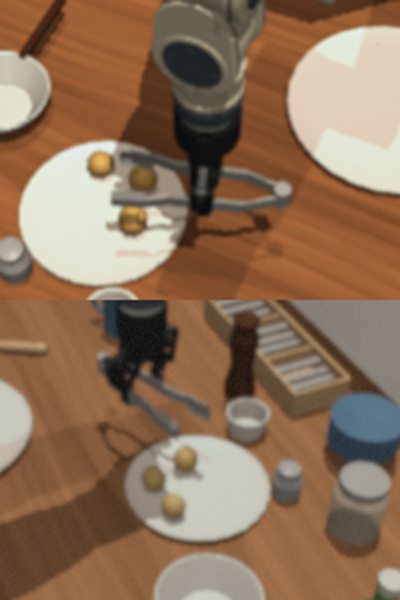

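The view shows the tongs held level and open, with the jaws heading over the potato at (607,27) and the other two clear. Shifting 4 mm, then descending.

{"fn": "play_rows", "kwargs": {
  "moves": [0.4, 0.1, 1, 0, 0, 0, 0.38, 0.4, 0.1, 2.5, 0, 0, 0, 0.38, 0.4, 0.1, 4, 0, 0, 0, 0.38, 0.4, 0.1, 5.5, 0, 0, 0, 0.38, 0.4, 0.1, 6.5, 0, 0, 0, 0.38, 0.4, 0.1, 7.3, 0, 0, 0, 0.38, 0.4, 0.1, 8, 0, 0, 0, 0.38, 0.4, 0.1, 8, 0, 0, 0, 0.38]
}}

```text
time_s: 21.62
ee_pos: [575.1, 115.9, 2.8]
ee_rot: [0.985, 0.173, 0.001, -0.0]
force: [-0.5, 0.2, -1.4]
width: 0.619
```

{"fn": "play_rows", "kwargs": {
  "moves": [0, 0, 0.3, 0, 0, 0, 0.38, 0, 0, 0.6, 0, 0, 0, 0.38, 0, 0, 0.8, 0, 0, 0, 0.38, 0, 0, 0.8, 0, 0, 0, 0.38]
}}

```text
time_s: 21.95
ee_pos: [575.7, 115.8, -3.8]
ee_rot: [0.985, 0.173, 0.002, -0.0]
force: [1.0, -0.6, -2.2]
width: 0.619
```

```bash
cat > pot.py <<'E'
from h import *
def pots():
    for n,bx in(('scene',(230,350,150,265)),('side',(290,400,120,245))):
        im=grab_frame(n);save(n+'_'+str(int(get_obs()['time_s']*100)),im)
        h=cv2.cvtColor(im,cv2.COLOR_RGB2HSV);m=((h[...,0]>11)&(h[...,0]<27)&(h[...,1]>80)&(h[...,2]>90)).astype(np.uint8)
        k,l,st,ce=cv2.connectedComponentsWithStats(m)
        for i in range(1,k):
            if 25<st[i][4]<400 and bx[0]<ce[i][0]<bx[1] and bx[2]<ce[i][1]<bx[3]:
                q=[[st[i][0]+st[i][2]/2-.5,st[i][1]+st[i][3]/2-.5]];print(n,q,st[i],px2w(cam(n),q,23).round()[0,:2])
o=get_obs();print(o['time_s'],o['ee_pos'],o['force'],o['moment'],o['width'],o['qpos'].round(2));pots()
E
python3 pot.py
```

```text
21.95 [575.71818194 115.76214236  -3.80744974] [ 0.95003164 -0.60527202 -2.22991628] [-0.05223125  0.0609373  -0.01032361] 0.6190747098996752 [ 0.06  0.47 -0.26  0.84  0.    1.28]
scene [[np.float64(290.0), np.float64(202.0)]] [284 196  13  13 126] [550. -53.]
scene [[np.float64(311.0), np.float64(208.5)]] [304 202  15  14 152] [543.   8.]
scene [[np.float64(306.0), np.float64(228.5)]] [300 222  13  14 159] [604.  26.]
side [[np.float64(323.0), np.float64(184.0)]] [319 180   9   9  50] [580. 120.]
side [[np.float64(343.0), np.float64(199.0)]] [338 193  11  13 105] [610.  30.]
side [[np.float64(326.5), np.float64(208.5)]] [321 203  12  12 111] [545.  12.]
side [[np.float64(336.0), np.float64(222.5)]] [331 217  11  12  96] [547. -52.]
```

{"fn": "play_rows", "kwargs": {
  "moves": [0, 0, 0.2, 0, 0, 0, 0.38, 0, 0, 0.3, 0, 0, 0, 0.4, 0, 0, 0.3, 0, 0, 0, 0.44, 0, 0, 0.3, 0, 0, 0, 0.48, 0, 0, 0.3, 0, 0, 0, 0.52, 0, 0, 0.3, 0, 0, 0, 0.56, 0, 0, 0.3, 0, 0, 0, 0.6, 0, 0, 0.3, 0, 0, 0, 0.65, 0, 0, 0.3, 0, 0, 0, 0.7, 0, 0, 0.3, 0, 0, 0, 0.7, 0, 0, 0.3, 0, 0, 0, 0.7],
  "squeeze": 40
}}

```text
time_s: 22.97
ee_pos: [575.8, 115.8, -6.7]
ee_rot: [0.985, 0.173, 0.002, -0.0]
force: [0.0, 0.4, -0.0]
width: 0.465
```

```bash
python3 pot.py
```

```text
22.9667 [575.75558616 115.78901718  -6.74074113] [ 0.00808167  0.44192644 -0.03679824] [ 0.02441643 -0.06692768  0.03544289] 0.4649327948908003 [ 0.06  0.47 -0.27  0.83  0.    1.28]
scene [[np.float64(290.0), np.float64(202.0)]] [284 196  13  13 128] [550. -53.]
scene [[np.float64(311.0), np.float64(209.0)]] [304 202  15  15 156] [544.   9.]
scene [[np.float64(306.5), np.float64(227.0)]] [300 222  14  11 131] [599.  25.]
side [[np.float64(343.0), np.float64(198.5)]] [338 193  11  12  84] [611.  32.]
side [[np.float64(326.5), np.float64(208.5)]] [321 203  12  12 106] [545.  12.]
side [[np.float64(336.0), np.float64(222.5)]] [331 217  11  12  98] [547. -52.]
```

The fingers stopped at 39.5 mm, short of the commanded 25.5 mm, so the tongs are on the potato. Lifting.

{"fn": "play_rows", "kwargs": {
  "moves": [0, 0, -0.5, 0, 0, 0, 0.7, 0, 0, -1.2, 0, 0, 0, 0.7, 0, 0, -2.2, 0, 0, 0, 0.7, 0, 0, -3.5, 0, 0, 0, 0.7, 0, 0, -5, 0, 0, 0, 0.7, 0, 0, -7, 0, 0, 0, 0.7, 0, 0, -9, 0, 0, 0, 0.7, 0, 0, -11, 0, 0, 0, 0.7, 0, 0, -13, 0, 0, 0, 0.7, 0, 0, -14.5, 0, 0, 0, 0.7, 0, 0, -15, 0, 0, 0, 0.7, 0, 0, -15, 0, 0, 0, 0.7]
}}

```text
time_s: 24.07
ee_pos: [576.0, 115.7, 145.2]
ee_rot: [0.985, 0.173, 0.003, -0.0]
force: [0.1, -0.1, -1.4]
width: 0.466
```

Run:
```python
from pot import *
from scipy.optimize import least_squares
S,D=cam('scene'),cam('side');yv=R.from_quat(o['ee_rot']).apply([0,1,0])
P=o['ee_pos']+[0,0,31]+94*yv
print('expected',P,w2px(S,[P]),w2px(D,[P]))
```

```text
24.0667 [575.96174825 115.66323489 145.24519478] [ 0.05698194 -0.06441237 -1.44738713] [-0.01854847  0.00995099 -0.02451764] 0.4655156836541459 [ 0.05  0.35 -0.04  1.18  0.    1.28]
scene [[np.float64(311.0), np.float64(211.5)]] [304 207  15  10 113] [551.  13.]
side [[np.float64(326.0), np.float64(208.5)]] [321 203  11  12  98] [544.  13.]
side [[np.float64(336.0), np.float64(222.5)]] [331 217  11  12 104] [547. -52.]
expected [607.93069971  27.26653291 176.34121993] [[302.3802603 196.2963372]] [[344.51185779 161.74520938]]
```

Run:
```python
from h import *
import glob
from scipy.optimize import least_squares
for n,(u,v) in(('scene',(302,196)),('side',(344,162))):
    im=grab_frame(n);h=cv2.cvtColor(im,cv2.COLOR_RGB2HSV)
    m=((h[...,0]>=15)&(h[...,0]<30)&(h[...,1]>90)&(h[...,2]>50)).astype(np.uint8)
    k,l,st,ce=cv2.connectedComponentsWithStats(m)
    print(n,[(ce[i].round(1).tolist(),st[i].tolist()) for i in range(1,k) if st[i][4]>8 and abs(ce[i][0]-u)<30 and abs(ce[i][1]-v)<35])
    for y in range(v-10,v+11,4):print(y,[tuple(int(q) for q in h[y,x]) for x in range(u-12,u+13,4)])
```

```text
scene [([297.2, 196.8], [284, 188, 28, 20, 262]), ([311.2, 211.1], [304, 208, 15, 8, 97])]
186 [(12, 170, 147), (12, 169, 143), (15, 52, 128), (13, 56, 127), (12, 77, 113), (12, 99, 98), (12, 154, 81)]
190 [(15, 75, 186), (12, 93, 154), (17, 148, 152), (18, 153, 212), (18, 156, 190), (16, 65, 83), (17, 25, 71)]
194 [(41, 16, 224), (15, 58, 158), (18, 155, 197), (21, 133, 227), (19, 151, 209), (17, 134, 152), (15, 41, 111)]
198 [(19, 148, 222), (17, 85, 126), (16, 88, 159), (18, 113, 192), (17, 131, 179), (17, 119, 139), (14, 53, 164)]
202 [(20, 142, 219), (16, 71, 140), (17, 28, 128), (17, 29, 139), (18, 27, 142), (19, 28, 145), (17, 41, 162)]
206 [(18, 160, 137), (17, 84, 115), (21, 38, 129), (14, 38, 100), (16, 40, 83), (16, 34, 82), (19, 34, 83)]
side [([345.0, 161.3], [338, 156, 13, 14, 104])]
152 [(15, 31, 82), (14, 43, 118), (13, 79, 146), (13, 125, 151), (14, 137, 149), (13, 134, 150), (13, 141, 154)]
156 [(14, 130, 143), (12, 89, 115), (18, 83, 114), (19, 100, 161), (14, 87, 147), (13, 136, 148), (13, 135, 149)]
160 [(18, 45, 96), (13, 46, 127), (19, 110, 165), (19, 118, 181), (19, 123, 154), (9, 56, 105), (13, 139, 149)]
164 [(12, 79, 100), (15, 21, 97), (18, 21, 122), (17, 93, 137), (18, 126, 123), (12, 51, 90), (13, 141, 148)]
168 [(13, 139, 149), (13, 104, 118), (17, 28, 82), (17, 87, 94), (15, 137, 132), (13, 132, 143), (13, 141, 145)]
172 [(13, 145, 132), (14, 143, 134), (13, 130, 124), (13, 122, 132), (13, 137, 153), (13, 138, 155), (13, 140, 149)]
```

The held potato shows at (302,193) in the scene view and (345,161) in the side view, where it should be at about 175 mm height. I'll check that the hold is steady, then hand in.

{"fn": "play_rows", "kwargs": {
  "moves": [0, 0, 0, 0, 0, 0, 0.7, 0, 0, 0, 0, 0, 0, 0.7, 0, 0, 0, 0, 0, 0, 0.7, 0, 0, 0, 0, 0, 0, 0.7, 0, 0, 0, 0, 0, 0, 0.7, 0, 0, 0, 0, 0, 0, 0.7, 0, 0, 0, 0, 0, 0, 0.7, 0, 0, 0, 0, 0, 0, 0.7]
}}

```text
time_s: 24.93
ee_pos: [575.3, 115.6, 143.3]
ee_rot: [0.985, 0.173, 0.002, -0.0]
force: [-1.2, 0.3, -1.8]
width: 0.463
```

Run:
```python
from h import *
o=get_obs();print(o['time_s'],o['ee_pos'],o['width'],o['force'])
im=grab_frame('side');h=cv2.cvtColor(im,cv2.COLOR_RGB2HSV)
m=((h[...,0]>=15)&(h[...,0]<30)&(h[...,1]>90)&(h[...,2]>50)).astype(np.uint8)
k,l,st,ce=cv2.connectedComponentsWithStats(m)
print([(ce[i].round(1).tolist(),st[i].tolist()) for i in range(1,k) if 40<st[i][4]<300 and 310<ce[i][0]<360 and 140<ce[i][1]<235])
ok=any(abs(ce[i][0]-345)<3 and abs(ce[i][1]-161.3)<3 for i in range(1,k))
print(ok)
if ok: print(close_job())
```

```text
24.9333 [575.30278012 115.6353134  143.27173068] 0.4629324853050391 [-1.23100194  0.25026832 -1.81376613]
[([345.0, 160.9], [338, 156, 13, 13, 100]), ([326.3, 209.0], [322, 204, 10, 11, 89]), ([336.0, 222.5], [331, 217, 11, 12, 94])]
True
the job is handed in; nothing more can be done
None
```

The job is handed in, with all steps done by 25 s of the 67 s allowed. I tipped the three potatoes onto the 224 mm platter and stood the empty pan upright back at its starting place. Then I closed the tongs on the potato nearest the platter's centre and lifted it.

**Last checks:**
- **Held potato:** it stayed at the same pixels after 0.8 s of holding still. Its place in both camera views matches about (608, 27, 175) mm, which is over the platter.
- **Other two potatoes:** they still lie on the platter at about (545, 10) and (548, -53).
- **Pan:** after release it showed at the same pixels as at the start.

**What went wrong or disagreed:**
- **First grip on the handle:** it closed on nothing. The fingertips sit roughly 25 mm farther back than described, so I gripped lower and it held.
- **Pouring:** joint 3 reached its limit, and the arm drifted about 45 mm outward. The pan passed over the salt shaker, which was still in its place in the picture.
- **Tongs grip:** the fingertips pressed the counter with about 8 N as they closed.
- **Not checked at the end:** I had no picture views left, so the last checks are from pixel positions only. I did not re-measure the other things on the counter at the end.

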